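# Open the filter leak tester's over-centre hood and lay the filter on its test bed

### The job

The clear hood of the filter leak tester is down over a filter cartridge that was left standing on end beside the test bed. Swing the hood up by its orange handle, past the point where its springs go over centre, until it stays fully open by itself; do not fling it. Then tip the filter onto its side on the black rubber bed so that it lies flat with its blue pleats up, square and centred over the suction port in the middle of the bed, covering all of it; leave everything else on the bench where it stands.

Things in the scene. Friction and masses are not known exactly. Their poses are not given: they have to be found in the camera images.
- station: Leak tester: white base 290 (x) x 324 (y) x 30 mm with a flat aluminium top, fixed to the bench. Origin: middle of its underside; x runs from the front (handle side) to the hinge at the back, y to the left seen from the front, z up. Springs and hinge cheeks stand at both sides (y 153 to 178 mm either way, x 75 to 185 mm, up to 130 mm high).
- hood (a joint): Hood hinge about the station's y: 0 = closed, grows as the front is lifted, 1.70 = fully open, against its stop. Springs and weight pull it shut below about 1.17 rad (1.1 to 1.25) and open above. The lift at the handle, square to the hinge radius, takes about 9 N at first, less towards the over-centre point; released beyond it, the hood goes to 1.70 by itself at up to 3 rad/s.
- hood_handle (a point): Middle of the orange bow handle: a round bar 14 mm thick, 124 mm long along the station's y, centre 45 mm out from the front panel. Closed, it is 79 mm above the bench, 272 mm in front of the hinge line, 29 mm above it. The panel rises 100 mm above it, close behind, so a wide gripper cannot pinch it from straight above. Turns with the hood.
- hood_rim (a point): Middle of the lower front edge of the clear, white-edged hood. Closed, it is 35 mm above the bench, 240 mm in front of the hinge line. From here the flat front panel rises, leaning back 20 degrees, to the flat top 180 mm above the bench; the hood is 300 mm wide (y) and reaches back to the hinge. Turns with the hood.
- hinge (a point): Middle of the hood's hinge line, 50 mm above the bench; the hinge line runs along the station's y.
- bed (a point): Centre of the top of the test bed: black rubber, 120 mm (x) by 150 mm (y), fixed on the base, 8 mm higher than the aluminium around it; its top is 38 mm above the bench. Steel suction grille 54 x 100 mm in its middle, which the filter must cover whole. Axes as the station's.
- step (a point): Middle of the bed's end edge on the -y side, at the bed's top (75 mm from the bed's centre): an 8 mm high step facing the filter, running along x. A filter tipped while its foot butts this step comes down flat on the bed, but kicks back and rests some 30 mm (20 to 40) short of the bed's centre along y; tipped further away it comes down askew on the step's edge.
- filter_mid (a point): Centre of the loose filter cartridge, white frame, 84 (its x) x 52 (its y) x 130 mm (its z, upright while it stands on end), 0.2 to 0.4 kg; -y face with blue pleats, +y face grey. It stands on the aluminium, +y face to the step, 12 to 45 mm short of it, turned up to 0.12 rad. Friction 0.5 to 0.7: pushed more than 35 mm above the aluminium it tips rather than slides.
- tape_roll: Roll of white tape lying flat, 104 mm across, 24 mm high; origin at the centre of its underside. Bystander.
- spray_bottle: White bottle with blue cap, 56 mm across, 165 mm tall; origin at the centre of its underside. Bystander.
- driver: Black screwdriver lying on the bench, along its x, about 200 mm long; origin near its middle. Bystander.
- small_carton: Cardboard carton 110 x 80 x 45 mm; origin at the centre of its underside. Bystander.
- test_plug: Aluminium test plug with a knob, 68 mm across, 52 mm high; origin at the centre of its underside. Bystander.
- grease_jar: White jar with yellow lid, 60 mm across, 60 mm high; origin at the centre of its underside. Bystander.

How it is judged:
On the way, in this order (a step that is already met when the one before it is completed fails the run):
1. the hood stands open past its over-centre point, with the hand off its handle (value of joint hood above 1.55 rad and distance between the grasp point and hood_handle above 0.06 m), for 0.4 s.
2. the filter lies flat on the bed, blue pleats up, over the port (angle between filter_mid's own y axis and vertical above 3 rad and x of filter_mid in the frame of bed between -0.015 and 0.015 m and y of filter_mid in the frame of bed between -0.015 and 0.015 m and z of filter_mid in the frame of bed between 0.022 and 0.03 m and angle between the z axis of filter_mid and the y axis of bed, either way round below 0.15 rad), for 0.3 s.
At the end, for the whole second after the job is handed in: Hood open by itself (hinge beyond 1.55 rad); filter flat on the rubber bed, blue pleats up (level within 8 degrees, centre 26 mm above the bed within 4 mm), its centre within 15 mm of the bed's centre along and across, its length along the bed within 0.15 rad (all of step 2 and value of joint hood above 1.55 rad); the robot touches nothing.
It fails at once if the hood is flung open (hinge faster than 4.5 rad/s) (velocity of joint hood above 4.5 rad/s).
It fails at once if another thing on the bench is shifted by more than 30 mm or the bottle is knocked over (distance of any of tape_roll, spray_bottle, driver, small_carton, test_plug, grease_jar from where it was at the start of the episode above 0.03 m or angle between spray_bottle's own z axis and vertical above 0.5 rad).
It also fails if it takes over 72 s, if anything falls off the work surface, if the arm or the gripper's body presses on something with over 40 N, if the wrist force passes 120 N, or if a joint passes its speed limit or range.

### The arm

A 6-joint arm with a two-finger parallel gripper is mounted at the origin on the work surface. World frame = base frame: x ahead of the robot, y to its left, z up, the work surface at z = 0. Lengths are in m, angles in rad, forces in N, time in s.
With the tool pointing down it reaches from about 0.35 to 0.975 m from the base axis. Payload 4.9 kg.
Tool frame: the origin (TCP) lies between the finger pads; the fingertips stand 17 mm ahead of it and the grasp point (between the pads) lies 2 mm behind it (manip.nose_length is the distance from the TCP to the fingertips, in m); z points along the fingers, y is the line along which they close (so a half turn about z gives the same grasp; the last joint's range is limited). The gripper opens to 85 mm and grips with 20 to 120 N. Pads are 22 mm wide; open, the fingers measure 114 mm over their backs; the gripper's body (76 mm by 85 mm) begins 54 mm behind the grasp point. The pads swing forward as they close: fully open they stand 13 mm farther back than shut.
Start: joints at [-1.259, 0.053, 1.613, -0, 1.476, -0.119], TCP at [0.261, -0.568, 0.248] pointing down, gripper open.
Joint ranges: [-3.01, 3.01], [-1.01, 2.22], [0.06, 2.58], [-1.02, 4.17], [0.09, 2.62], [-3.14, 3.14]. Speed limits (rad/s): [2.57, 2.57, 3.14, 3.14, 3.14, 3.14].

### API

Orientations are given as a unit quaternion [w, x, y, z].
In Python, from plant import manip gives the robot as it stands. The module is installed in compiled form; this text tells all that it offers.
- The arm moves only by the tool apply_moves, never from a script. Its argument "moves" is a list of rows, each a list of 3 entries, a list of its own where there are three numbers: the turn, a rotation vector about the tool's x, y, z in rad, then the shift along the tool's x, y, z in cm, then the closure, from -1 (fully open) to 1 (shut), so that 0 is half open. A call has 1 to 20 rows; each row is the pose to reach, as a shift and turn from the pose commanded when the call began, along the tool's axes at that moment; what a row does not reach only later rows make up. A row lasts 1/10 s, in which the tool goes at most 50 mm and 8.59 degrees, less where a joint would pass 70% of its speed; a pose out of reach is approached as far as the arm can. A call with a gripper value outside its range is refused whole. The fingers move at their own pace and stop on an object; the grip force is fixed at half the most. Time passes only in rows, so rows that repeat a pose let the fingers close. It gives the time, the measured TCP pose, the force, the opening and the grip force at its end, in the units of the state.
- manip.state(): the state, without advancing time (a new reading comes with each control period).
- manip.grab_frame(name): name is "scene" or "side" or "wrist"; returns a dict with "image" (400x640x3 uint8, red, green, blue), "K" (3x3 intrinsics, pixels), "rvec" (rotation vector, rad) and "tvec" (3), from world to camera coordinates, as OpenCV has them. Camera axes: x right, y down, z forward; pixel columns grow to the right and rows downward; lengths in m; the calibration is good to about 2 mm. The wrist camera is an equidistant fisheye: a pixel r from the principal point sees the ray r / f radians off the axis. A picture is of the moment at which its call begins. There is no depth.
- manip.job_done(): hands the job in; it is judged then, once.
Trained networks look in a picture, given as the dict that the camera call returned (one of the last four; its "shot" number tells which), for a name from the list of things; names that differ only in an ending like _2 or _b are one class to them, and where a whole thing is asked for, a point or a joint stands for the part that bears it (a point fixed in the world has none). Each returns a list of dicts, best first, with "score" (0 to 1); they miss things now and then, are a little off and sometimes report something else, mostly with a low value. They report only what shows in the picture. A call takes as long as a camera call.
- manip.look_for(picture, label): "location" ([x, y, z] in m, in the coordinates of the camera as it stood for that picture, good to about 4 mm: the middle of the surface that is visible of it).
- manip.silhouettes(picture, label): "pixels" (400x640 bool, what is visible of it).
- manip.spot_point(picture, label): "location" ([x, y, z] in m, in the coordinates of the camera as it stood for that picture, good to about 4 mm: a listed point, or the origin of a listed thing).
The state is a dict: "time": time; "joint_pos": joint angles; "joint_vel": joint speeds; "joint_efforts": joint torques, N m; "tool_pos": TCP position; "tool_rot": TCP orientation; "contact_force": force on the tool from outside, world axes, zero at the start; "ft_torque": the same for the moment, N m; "gripper_width": opening from 0.0 (shut) to 1.0 (fully open); "grasp_force": force on a finger pad.
Only numpy, scipy, OpenCV 4.12 (cv2) and the standard library are available. Lean on these libraries where they do the work, as an engineer would, in place of code of your own. Each camera call takes 0.05 s, during which the arm holds its last target. There are 200 camera calls.

## Working session

There is one attempt and no reset: what is moved stays moved. The work goes in short steps, Python scripts to look and compute and a tool call to move; the robot and the scene stay as the last step left them, time stands still between calls to the robot, and variables do not carry over. Pictures are saved under pics/ and viewed, at most 10 in all, crops included, and the job is handed in when it is done.

Besides the shell and the picture viewer there is one more tool, called by a JSON object that holds its "api" and its "payload". apply_moves: Moves the arm, as the interface text tells. Its arguments: {"type":"object","properties":{"moves":{"type":"array"}},"required":["moves"]}

```bash
mkdir -p pics
cat > h.py <<'E'
import numpy as np, cv2
from scipy.spatial.transform import Rotation as R
from plant import manip
def grab(n,save=None):
    f=manip.grab_frame(n)
    if save: cv2.imwrite('pics/'+save,f['image'][:,:,::-1])
    return f
def w(f,p):
    Rm=cv2.Rodrigues(np.array(f['rvec'],float))[0]
    return Rm.T@(np.array(p)-np.array(f['tvec']).ravel())
def spot(f,l,fn='spot_point',n=1):
    return [(round(d['score'],2),w(f,d['location']).round(4).tolist()) for d in getattr(manip,fn)(f,l)[:n]]
def tool():
    s=manip.state();q=s['tool_rot'];return np.array(s['tool_pos']),R.from_quat([q[1],q[2],q[3],q[0]])
E
python3 - <<'E'
from h import *
np.set_printoptions(precision=4,suppress=True)
for c in ('scene','side'):
    f=grab(c,c+'0.png')
    print(c,w(f,[0,0,0]))
    for l in ['station','hood_handle','hood_rim','hinge','bed','step','filter_mid','tape_roll','spray_bottle','driver','small_carton','test_plug','grease_jar']:
        print(l,spot(f,l))
s=manip.state();print(s);print(tool()[1].as_matrix())
E
```

```text
scene [0.5496 0.4001 1.2909]
station []
hood_handle [(0.89, [0.4449, -0.0255, 0.077])]
hood_rim [(0.85, [0.4721, -0.0275, 0.0364])]
hinge []
bed []
step []
filter_mid []
tape_roll [(0.62, [0.6023, -0.2936, -0.0001])]
spray_bottle [(0.94, [0.5255, 0.2063, 0.0009])]
driver [(0.58, [0.3432, 0.2643, -0.0024])]
small_carton [(0.66, [0.3729, -0.4658, 0.0022])]
test_plug [(0.59, [0.3604, -0.2352, -0.0005])]
grease_jar [(0.83, [0.5224, 0.4915, 0.0033])]
side [0.1702 0.3989 1.6756]
station [(0.91, [0.5885, -0.0343, 0.0002])]
hood_handle [(0.63, [0.445, -0.0245, 0.0835])]
hood_rim [(0.85, [0.4716, -0.0252, 0.0377])]
hinge []
bed []
step []
filter_mid []
tape_roll [(0.56, [0.5977, -0.2921, -0.0018])]
spray_bottle [(0.65, [0.5223, 0.2085, -0.0034])]
driver [(0.64, [0.3432, 0.2671, -0.0013])]
small_carton [(0.61, [0.3734, -0.4639, 0.0023])]
test_plug [(0.77, [0.3539, -0.2349, -0.0004])]
grease_jar [(0.86, [0.516, 0.4915, -0.0025])]
{'time': 1.4, 'joint_pos': array([-1.259 ,  0.0527,  1.6129, -0.    ,  1.476 , -0.119 ]), 'joint_vel': array([0.001 , 0.0002, 0.0002, 0.0015, 0.0005, 0.0004]), 'joint_efforts': array([ -0.0001, -39.3672, -37.0454,  -0.0001,   0.0005,  -0.    ]), 'tool_pos': array([ 0.261 , -0.5679,  0.2483]), 'tool_rot': array([-0.    ,  0.9769,  0.2137, -0.    ]), 'contact_force': array([ 0.4564,  0.4464, -1.1748]), 'ft_torque': array([-0.0399,  0.0086,  0.0357]), 'grasp_force': 0.0, 'gripper_width': 1.0019149298199184}
[[ 0.9087  0.4176 -0.    ]
 [ 0.4176 -0.9087  0.    ]
 [-0.     -0.     -1.    ]]
```

View pics/scene0.png

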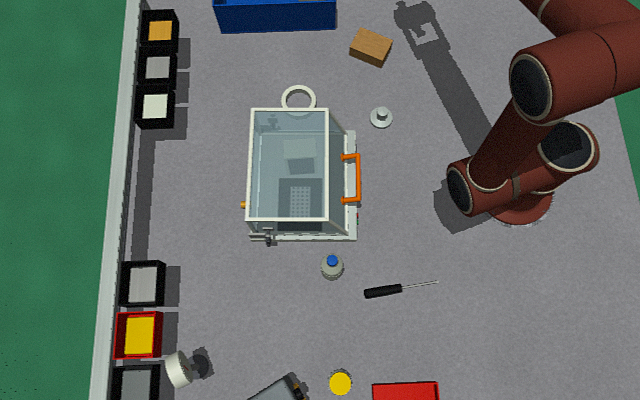

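Run:
```python
from h import *
# station yaw: handle mask and hood silhouette
for c in ('scene','side'):
    f=grab(c)
    K=f['K'];Rm=cv2.Rodrigues(np.array(f['rvec'],float))[0];C=w(f,[0,0,0])
    hsv=cv2.cvtColor(f['image'],cv2.COLOR_RGB2HSV)
    m=((hsv[...,0]>3)&(hsv[...,0]<20)&(hsv[...,1]>150)&(hsv[...,2]>120))
    v,u=np.nonzero(m)
    d=np.linalg.inv(K)@np.stack([u,v,np.ones_like(u)]);d=Rm.T@d
    P=C[:,None]+d*((0.079-C[2])/d[2])
    k=(abs(P[0]-.445)<.05)&(abs(P[1]+.025)<.12)
    P=P[:2,k];r=cv2.minAreaRect(P.T.astype(np.float32)*1000)
    print(c,k.sum(),r,P.mean(1))
    print(spot(f,'hood_handle'),spot(f,'hood_rim'),spot(f,'station'))
    fl=cv2.fitLine(P.T.astype(np.float32),cv2.DIST_L2,0,.01,.01).ravel();print(fl)
```

```text
scene 368 ((463.05010986328125, -24.899192810058594), (142.23373413085938, 53.28402328491211), 88.21202850341797) [ 0.45450848 -0.02388777]
[(0.93, [0.4432, -0.0255, 0.0796])] [(0.66, [0.4715, -0.025, 0.0378])] []
[ 0.05772832  0.9983323   0.45450848 -0.02388776]
side 257 ((460.8963623046875, -22.11200714111328), (141.61428833007812, 50.17180252075195), 87.49815368652344) [ 0.45286644 -0.02564972]
[(0.86, [0.4442, -0.0232, 0.0804])] [(0.55, [0.4746, -0.0259, 0.037])] [(0.56, [0.5878, -0.0344, 0.0005])]
[ 0.05453915  0.9985116   0.45286644 -0.02564972]
```

The scene view shows the station around (300,175), with the orange handle at its right edge (350,178). The filter (300,155) and bed (300,195) show through the hood. The tape lies at (298,98) and the plug at (381,117). The networks agree with this and with the stated heights.

Next is a pre-grasp pose with the tool pitched 60° down.

```bash
cat >> h.py <<'E'
YAW=-0.045
def Rt(pdeg,yaw=YAW):  # tool z forward/down by pdeg, tool x = station +y
    p=np.radians(pdeg);z=np.array([np.cos(p),0,-np.sin(p)]);x=np.array([0,1,0.]);
    return R.from_euler('z',yaw)*R.from_matrix(np.column_stack([x,np.cross(z,x),z]))
def go(P,Rg,base=None):
    p,r=base or tool()
    return (r.inv()*Rg).as_rotvec().round(3).tolist(),(r.inv().apply(np.array(P)-p)*100).round(2).tolist()
E
python3 - <<'E'
from h import *
H=np.array([.4445,-.025,.0795]);Rg=Rt(60)
z=Rg.as_matrix()[:,2]
print(go(H-z*.12,Rg))
print(go([.36,-.12,.25],R.from_matrix(tool()[1].as_matrix())))
E
```

```text
([-0.47, 0.286, -1.069], [34.01, -44.41, 6.49])
([0.0, 0.0, -0.0], [27.7, -36.56, -0.17])
```

{"api": "apply_moves", "payload": {"moves": [[[-0.47, 0.286, -1.069], [34.0, -44.4, 4.0], 0.15], [[-0.47, 0.286, -1.069], [34.0, -44.4, 4.0], 0.15], [[-0.47, 0.286, -1.069], [34.0, -44.4, 4.0], 0.15], [[-0.47, 0.286, -1.069], [34.0, -44.4, 4.0], 0.15], [[-0.47, 0.286, -1.069], [34.0, -44.4, 4.0], 0.15], [[-0.47, 0.286, -1.069], [34.0, -44.4, 4.0], 0.15], [[-0.47, 0.286, -1.069], [34.0, -44.4, 4.0], 0.15], [[-0.47, 0.286, -1.069], [34.0, -44.4, 4.0], 0.15], [[-0.47, 0.286, -1.069], [34.0, -44.4, 6.5], 0.15], [[-0.47, 0.286, -1.069], [34.0, -44.4, 6.5], 0.15], [[-0.47, 0.286, -1.069], [34.0, -44.4, 6.5], 0.15], [[-0.47, 0.286, -1.069], [34.0, -44.4, 6.5], 0.15], [[-0.47, 0.286, -1.069], [34.0, -44.4, 6.5], 0.15], [[-0.47, 0.286, -1.069], [34.0, -44.4, 6.5], 0.15], [[-0.47, 0.286, -1.069], [34.0, -44.4, 6.5], 0.15], [[-0.47, 0.286, -1.069], [34.0, -44.4, 6.5], 0.15], [[-0.47, 0.286, -1.069], [34.0, -44.4, 6.5], 0.15]]}}

```text
time: 3.5
tool_pos: [0.3939, -0.0244, 0.1829]
tool_rot: [0.186, 0.7, 0.667, 0.177]
contact_force: [-0.4, -1.1, 0.2]
gripper_width: 0.422
grasp_force: 0.0
```

Run:
```python
from h import *
p,r=tool();print(p,r.as_matrix().round(3),manip.state()['joint_pos'],manip.state()['gripper_width'])
for c in ('wrist','scene'):
    f=grab(c,c+'1.png');print(spot(f,'hood_handle'),spot(f,'hood_rim'),spot(f,'filter_mid'),spot(f,'bed'))
H=np.array([.4445,-.025,.0795]);Rg=Rt(60)
print(go(H,Rg))
```

```text
[ 0.39386393 -0.024399    0.18290604] [[ 0.048  0.868  0.495]
 [ 0.999 -0.041 -0.024]
 [-0.001  0.496 -0.869]] [-0.35254091 -1.00992132  2.5125045   0.16339271  1.14551013 -0.33475052] 0.4223687004750749
[(0.69, [0.444, -0.0255, 0.0793])] [] [] []
[(0.79, [0.4466, -0.0255, 0.0785])] [(0.66, [0.4694, -0.0307, 0.0387])] [(0.4, [0.3598, -0.236, 0.0008])] []
([-0.006, 0.0, 0.0], [0.03, -0.69, 11.46])
```

View pics/wrist1.png

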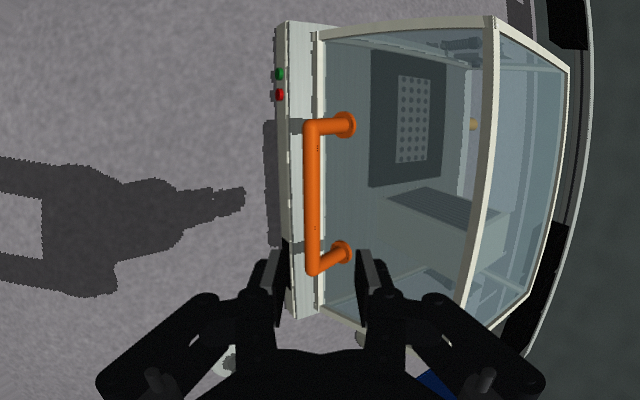

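The wrist view shows the bow handle's bar at (313,200), lying between the half-open fingers, with the bed and filter visible through the hood. The network puts the handle at the same place as before, so I'm going in along the tool axis and closing.

{"api": "apply_moves", "payload": {"moves": [[[0, 0, 0], [0, -0.7, 3], 0.15], [[0, 0, 0], [0, -0.7, 6], 0.15], [[0, 0, 0], [0, -0.7, 8], 0.15], [[0, 0, 0], [0, -0.7, 10], 0.15], [[0, 0, 0], [0, -0.7, 11.7], 0.15], [[0, 0, 0], [0, -0.7, 11.7], 0.15], [[0, 0, 0], [0, -0.7, 11.7], 0.15], [[0, 0, 0], [0, -0.7, 11.7], 1], [[0, 0, 0], [0, -0.7, 11.7], 1], [[0, 0, 0], [0, -0.7, 11.7], 1], [[0, 0, 0], [0, -0.7, 11.7], 1], [[0, 0, 0], [0, -0.7, 11.7], 1], [[0, 0, 0], [0, -0.7, 11.7], 1], [[0, 0, 0], [0, -0.7, 11.7], 1]]}}

```text
time: 5.4
tool_pos: [0.4452, -0.0255, 0.0783]
tool_rot: [0.185, 0.698, 0.668, 0.176]
contact_force: [-9.8, 0.3, 6.0]
gripper_width: 0.143
grasp_force: 58.4
```

Run:
```python
from h import *
p,r=tool();s=manip.state();print(p,r.as_matrix().round(3)[:,2],s['joint_pos'],s['gripper_width']*85,s['contact_force'],s['grasp_force'])
# arc: handle about hinge, grasp at current TCP offset
yaw=R.from_euler('z',YAW)
H=p-.002*r.as_matrix()[:,2]; H[2]+=0
hinge=H+yaw.apply([.272,0,-.029])
print('H',H,'hinge',hinge)
def hp(q): a=.1062+q; return hinge+yaw.apply([-.2735*np.cos(a),0,.2735*np.sin(a)])
base=(p,r)
for q in np.arange(.05,1.75,.05):
    pd=60+35*q/1.7; Rg=Rt(pd)
    print(round(q,2),go(hp(q)+.002*Rg.as_matrix()[:,2],Rg,base))
```

```text
[ 0.44519972 -0.02553715  0.07834778] [ 0.494 -0.023 -0.869] [-0.29878923 -0.60172751  2.49307555  0.18135516  0.75498964 -0.35575499] 12.13033988344163 [-9.80565996  0.34128852  5.98464435] 58.38934779167175
H [ 0.44421179 -0.02549151  0.08008614] hinge [ 0.71593644 -0.03772738  0.05108614]
0.05 ([0.012, 0.001, 0.001], [-0.0, 0.83, -1.09])
0.1 ([0.03, 0.001, 0.001], [-0.0, 1.7, -2.13])
0.15 ([0.048, 0.001, 0.001], [-0.01, 2.63, -3.14])
0.2 ([0.066, 0.001, 0.001], [-0.01, 3.6, -4.09])
0.25 ([0.083, 0.001, 0.001], [-0.01, 4.63, -5.0])
0.3 ([0.101, 0.001, 0.001], [-0.01, 5.69, -5.85])
0.35 ([0.119, 0.001, 0.001], [-0.01, 6.8, -6.64])
0.4 ([0.137, 0.001, 0.001], [-0.01, 7.95, -7.39])
0.45 ([0.155, 0.001, 0.001], [-0.02, 9.13, -8.07])
0.5 ([0.173, 0.001, 0.001], [-0.02, 10.34, -8.69])
0.55 ([0.191, 0.001, 0.001], [-0.02, 11.59, -9.25])
0.6 ([0.209, 0.001, 0.001], [-0.02, 12.86, -9.75])
0.65 ([0.227, 0.001, 0.001], [-0.02, 14.15, -10.18])
0.7 ([0.245, 0.001, 0.001], [-0.03, 15.46, -10.55])
0.75 ([0.263, 0.001, 0.001], [-0.03, 16.79, -10.86])
0.8 ([0.281, 0.001, 0.001], [-0.03, 18.14, -11.
[... 240 characters left out ...]
1], [-0.04, 24.94, -11.25])
1.1 ([0.389, 0.001, 0.001], [-0.04, 26.29, -11.08])
1.15 ([0.407, 0.001, 0.001], [-0.04, 27.63, -10.84])
1.2 ([0.425, 0.001, 0.001], [-0.04, 28.96, -10.53])
1.25 ([0.443, 0.001, 0.001], [-0.04, 30.27, -10.16])
1.3 ([0.461, 0.001, 0.001], [-0.05, 31.57, -9.72])
1.35 ([0.479, 0.001, 0.001], [-0.05, 32.83, -9.21])
1.4 ([0.497, 0.001, 0.001], [-0.05, 34.07, -8.65])
1.45 ([0.515, 0.001, 0.001], [-0.05, 35.29, -8.02])
1.5 ([0.533, 0.001, 0.001], [-0.05, 36.46, -7.34])
1.55 ([0.551, 0.001, 0.001], [-0.05, 37.61, -6.59])
1.6 ([0.569, 0.001, 0.001], [-0.05, 38.71, -5.79])
1.65 ([0.587, 0.001, 0.001], [-0.05, 39.77, -4.93])
1.7 ([0.605, 0.001, 0.001], [-0.05, 40.79, -4.03])
```

{"api": "apply_moves", "payload": {"moves": [[[0.012, 0, 0], [0, 0.83, -1.09], 1], [[0.03, 0, 0], [0, 1.7, -2.13], 1], [[0.048, 0, 0], [0, 2.63, -3.14], 1], [[0.066, 0, 0], [0, 3.6, -4.09], 1], [[0.083, 0, 0], [0, 4.63, -5.0], 1], [[0.101, 0, 0], [0, 5.69, -5.85], 1], [[0.119, 0, 0], [0, 6.8, -6.64], 1], [[0.137, 0, 0], [0, 7.95, -7.39], 1], [[0.155, 0, 0], [0, 9.13, -8.07], 1], [[0.173, 0, 0], [0, 10.34, -8.69], 1]]}}

```text
time: 6.4
tool_pos: [0.4875, -0.0275, 0.2009]
tool_rot: [0.119, 0.713, 0.682, 0.113]
contact_force: [-16.8, -1.9, 0.9]
gripper_width: 0.138
grasp_force: 59.9
```

```bash
cat >> h.py <<'E'
HG=np.array([0.71594,-0.03773,0.05109])
def hp(q):
    a=.1062+q; return HG+R.from_euler('z',YAW).apply([-.2735*np.cos(a),0,.2735*np.sin(a)])
E
python3 - <<'E'
from h import *
p,r=tool();s=manip.state();print(p,s['joint_pos'],s['gripper_width']*85,s['contact_force'])
Rg=Rt(60+35*.5/1.7);print('err',hp(.5)+.002*Rg.as_matrix()[:,2]-p)
f=grab('scene');print(spot(f,'hood_handle'),hp(.5))
for q in np.arange(.55,1.75,.05):
    Rg=Rt(60+35*q/1.7);print(round(q,2),go(hp(q)+.002*Rg.as_matrix()[:,2],Rg))
E
```

```text
[ 0.48750086 -0.0274699   0.20089635] [-0.24299704 -0.48275537  2.17073969  0.06924262  1.13134261 -0.21807123] 11.772489849438195 [-16.83981261  -1.91380887   0.86842475]
err [ 0.00457289 -0.00017931  0.00413704]
[(0.56, [0.4873, -0.026, 0.1988])] [ 0.49140004 -0.02761888  0.20691626]
0.55 ([0.008, 0.001, 0.001], [0.0, 1.41, -0.81])
0.6 ([0.026, 0.001, 0.001], [-0.0, 2.57, -1.53])
0.65 ([0.044, 0.001, 0.001], [-0.0, 3.76, -2.19])
0.7 ([0.062, 0.001, 0.001], [-0.0, 4.99, -2.79])
0.75 ([0.08, 0.001, 0.001], [-0.01, 6.24, -3.33])
0.8 ([0.098, 0.001, 0.001], [-0.01, 7.52, -3.81])
0.85 ([0.116, 0.001, 0.001], [-0.01, 8.82, -4.22])
0.9 ([0.134, 0.001, 0.001], [-0.01, 10.14, -4.57])
0.95 ([0.152, 0.001, 0.001], [-0.01, 11.48, -4.84])
1.0 ([0.17, 0.001, 0.001], [-0.02, 12.82, -5.06])
1.05 ([0.188, 0.001, 0.001], [-0.02, 14.18, -5.2])
1.1 ([0.206, 0.001, 0.001], [-0.02, 15.54, -5.28])
1.15 ([0.224, 0.001, 0.001], [-0.02, 16.9, -5.29])
1.2 ([0.242, 0.001, 0.001], [-0.02, 18.27, -5.23])
1.25 ([0.26, 0.001, 0.001], [-0.02, 19.62, -5.1])
1.3 ([0.278, 0.001, 0.001], [-0.03, 20.97, -4.9])
1.35 ([0.296, 0.001, 0.001], [-0.03, 22.31, -4.64])
1.4 ([0.314, 0.001, 0.001], [-0.03, 23.64, -4.31])
1.45 ([0.332, 0.001, 0.001], [-0.03, 24.94, -3.91])
1.5 ([0.35, 0.001, 0.001], [-0.03, 26.22, -3.45])
1.55 ([0.368, 0.001, 0.001], [-0.03, 27.48, -2.93])
1.6 ([0.386, 0.001, 0.001], [-0.03, 28.71, -2.34])
1.65 ([0.404, 0.001, 0.001], [-0.03, 29.91, -1.69])
1.7 ([0.421, 0.001, 0.001], [-0.03, 31.08, -0.99])
```

{"api": "apply_moves", "payload": {"moves": [[[0.018, 0, 0], [0, 2.0, -1.3], 1], [[0.036, 0, 0], [0, 3.19, -1.96], 1], [[0.054, 0, 0], [0, 4.42, -2.56], 1], [[0.072, 0, 0], [-0.01, 5.67, -3.1], 1], [[0.09, 0, 0], [-0.01, 6.95, -3.58], 1], [[0.108, 0, 0], [-0.01, 8.25, -3.99], 1], [[0.126, 0, 0], [-0.01, 9.57, -4.34], 1], [[0.144, 0, 0], [-0.01, 10.91, -4.61], 1], [[0.162, 0, 0], [-0.02, 12.25, -4.83], 1], [[0.18, 0, 0], [-0.02, 13.61, -4.97], 1], [[0.198, 0, 0], [-0.02, 14.97, -5.05], 1], [[0.216, 0, 0], [-0.02, 16.33, -5.06], 1], [[0.216, 0, 0], [-0.02, 16.33, -5.06], 1]]}}

```text
time: 7.8
tool_pos: [0.6297, -0.034, 0.3107]
tool_rot: [0.048, 0.721, 0.69, 0.045]
contact_force: [-3.4, 0.2, 6.3]
gripper_width: 0.136
grasp_force: 63.4
```

Run:
```python
from h import *
p,r=tool();s=manip.state();print(p,s['joint_pos'],s['gripper_width']*85,s['contact_force'])
Rg=Rt(60+35*1.15/1.7);e=hp(1.15)+.002*Rg.as_matrix()[:,2]-p;print('err',e,r.inv().apply(e))
f=grab('scene');print(spot(f,'hood_handle'),hp(1.15))
for q in np.arange(1.15,1.75,.05):
    Rg=Rt(60+35*q/1.7);print(round(q,2),go(hp(q)+.002*Rg.as_matrix()[:,2],Rg,(p+e,Rt(60+35*1.15/1.7))))
```

```text
[ 0.62974439 -0.03400138  0.31067078] [-0.17887559 -0.04430079  1.61083897  0.01684968  1.44390582 -0.13497019] 11.535400557382113 [-3.36917368  0.2337573   6.29679609]
err [ 1.87152326e-03  6.85315666e-05 -1.49161679e-03] [0.00015399 0.00165363 0.00172453]
[(0.92, [0.6288, -0.036, 0.3099])] [ 0.63139585 -0.03392294  0.31116699]
1.15 ([0.0, 0.0, 0.0], [0.0, 0.0, 0.0])
1.2 ([0.018, 0.0, 0.0], [-0.0, 1.34, -0.24])
1.25 ([0.036, 0.0, 0.0], [-0.0, 2.69, -0.42])
1.3 ([0.054, 0.0, 0.0], [-0.0, 4.05, -0.53])
1.35 ([0.072, 0.0, 0.0], [-0.0, 5.42, -0.57])
1.4 ([0.09, 0.0, 0.0], [-0.0, 6.78, -0.54])
1.45 ([0.108, 0.0, 0.0], [-0.0, 8.14, -0.44])
1.5 ([0.126, 0.0, -0.0], [-0.0, 9.49, -0.28])
1.55 ([0.144, 0.0, -0.0], [-0.0, 10.84, -0.05])
1.6 ([0.162, 0.0, -0.0], [-0.0, 12.17, 0.25])
1.65 ([0.18, 0.0, 0.0], [-0.0, 13.48, 0.62])
1.7 ([0.198, 0.0, 0.0], [-0.0, 14.78, 1.05])
1.75 ([0.216, 0.0, 0.0], [-0.0, 16.05, 1.54])
```

{"api": "apply_moves", "payload": {"moves": [[[0.018, 0, 0], [0, 1.34, -0.24], 1], [[0.036, 0, 0], [0, 2.69, -0.42], 1], [[0.054, 0, 0], [0, 4.05, -0.53], 1], [[0.072, 0, 0], [0, 5.42, -0.57], 1], [[0.09, 0, 0], [0, 6.78, -0.54], 1], [[0.108, 0, 0], [0, 8.14, -0.44], 1], [[0.126, 0, 0], [0, 9.49, -0.28], 1], [[0.144, 0, 0], [0, 10.84, -0.05], 1], [[0.162, 0, 0], [0, 12.17, 0.25], 1], [[0.18, 0, 0], [0, 13.48, 0.62], 1], [[0.19, 0, 0], [0, 14.2, 0.85], 1], [[0.19, 0, 0], [0, 14.2, 0.85], 1], [[0.19, 0, 0], [0, 14.2, 0.85], 0.15], [[0.19, 0, 0], [0, 14.2, 0.85], 0.15], [[0.19, 0, 0], [0, 14.2, 0.85], 0.15], [[0.19, 0, 0], [0, 14.2, 0.85], 0.15]]}}

```text
time: 9.5
tool_pos: [0.77, -0.04, 0.3172]
tool_rot: [-0.022, 0.722, 0.691, -0.021]
contact_force: [-0.0, -0.3, -0.4]
gripper_width: 0.427
grasp_force: 0.0
```

Run:
```python
from h import *
p,r=tool();s=manip.state();print(p,r.as_matrix().round(3),s['joint_pos'],s['gripper_width']*85,s['contact_force'])
f=grab('scene');print(spot(f,'hood_handle'),hp(1.7))
```

```text
[ 0.77002436 -0.04000615  0.31720469] [[ 0.045  0.997 -0.061]
 [ 0.999 -0.045  0.002]
 [-0.    -0.061 -0.998]] [-0.14607756  0.40597198  1.09112682 -0.00652173  1.7056154  -0.10198342] 36.283589725599334 [-0.01650638 -0.26997033 -0.35458455]
[(0.88, [0.7787, -0.0439, 0.318])] [ 0.77966535 -0.04059958  0.31704694]
```

{"api": "apply_moves", "payload": {"moves": [[[0, 0, 0], [0, 0, -4], 0.15], [[0, 0, 0], [0, 0, -8], 0.15], [[0, 0, 0], [0, 0, -12], 0.15], [[0, 0, 0], [0, 0, -12], 0.15], [[0, 0, 0], [0, -5, -12], 0.15], [[0, 0, 0], [0, -10, -12], 0.15], [[0, 0, 0], [0, -15, -12], 0.15], [[0, 0, 0], [0, -20, -12], 0.15], [[0, 0, 0], [0, -25, -12], 0.15], [[0, 0, 0], [0, -30, -12], 0.15], [[0, 0, 0], [0, -32, -10], 0.15], [[0, 0, 0], [0, -32, -10], 0.15], [[0, 0, 0], [0, -32, -10], 0.15]]}}

```text
time: 10.9
tool_pos: [0.4574, -0.026, 0.4357]
tool_rot: [-0.022, 0.723, 0.691, -0.021]
contact_force: [0.8, -0.1, 0.2]
gripper_width: 0.426
grasp_force: 0.0
```

Run:
```python
from h import *
print(tool()[0])
for c in ('scene','side','wrist'):
    f=grab(c,c+'2.png')
    for l in ['station','hood_handle','hinge','bed','step','filter_mid']: print(c,l,spot(f,l),spot(f,l,'look_for') if l in('filter_mid',) else '')
```

```text
[ 0.45738872 -0.02599342  0.43570611]
scene station [(0.71, [0.5185, 0.4902, 0.0022])] 
scene hood_handle [(0.56, [0.7792, -0.045, 0.3135])] 
scene hinge [(0.84, [0.7165, -0.0377, 0.0475])] 
scene bed [(0.91, [0.6043, 0.0315, 0.0416])] 
scene step [(0.81, [0.6021, -0.0436, 0.0396])] 
scene filter_mid [(0.71, [0.5961, -0.0857, 0.0971])] [(0.74, [0.596, -0.0597, 0.1584])]
side station [(0.98, [0.5895, -0.0331, 0.0038])] 
side hood_handle [(0.89, [0.7761, -0.0357, 0.319])] 
side hinge [(0.91, [0.7136, -0.0375, 0.0497])] 
side bed [(0.57, [0.6055, 0.0342, 0.0372])] 
side step [] 
side filter_mid [(0.55, [0.59, -0.0799, 0.0972])] [(0.79, [0.5811, -0.0705, 0.1592])]
wrist station [(0.88, [0.5899, -0.0346, -0.0047])] 
wrist hood_handle [(0.63, [0.7772, -0.0434, 0.3167])] 
wrist hinge [(0.67, [0.7133, -0.0351, 0.0478])] 
wrist bed [(0.81, [0.6057, 0.0311, 0.0406])] 
wrist step [(0.91, [0.5983, -0.0426, 0.0359])] 
wrist filter_mid [(0.83, [0.5945, -0.0811, 0.0954])] [(0.69, [0.5914, -0.0656, 0.1629])]
```

View pics/wrist2.png

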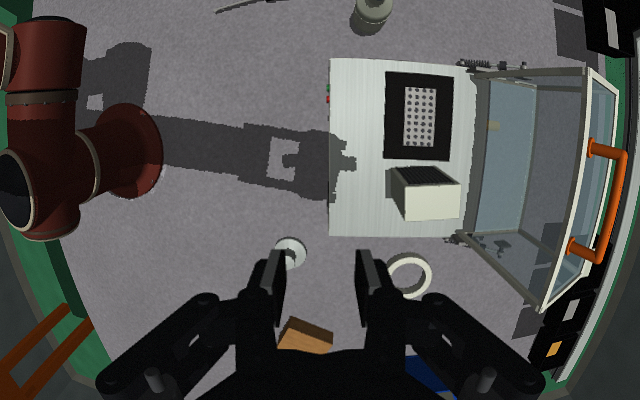

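View pics/scene2.png

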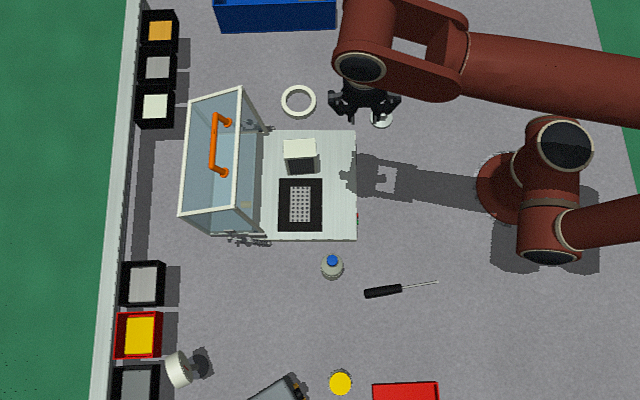

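The hood now stands open: in the scene view the handle is at (217,145). The filter (300,155) stands with its grey face to the bed, and the bed and grille (300,205) are clear. The gap to the step is about 13 mm. The gripper body would hit the tall filter if I pushed low with the tool vertical, so I'll push with the hand tilted.

```bash
cat >> h.py <<'E'
B=np.array([.605,.0325,.038])
def S(sx,sy,z): return R.from_euler('z',YAW).apply([sx,sy,0])+[B[0],B[1],z]
def Rp(t): # tilt t deg toward +station y
    return Rt(90)*R.from_euler('y',t,degrees=True)
def inS(P): return R.from_euler('z',-YAW).apply(np.array(P)-B)
E
python3 - <<'E'
from h import *
p,r=tool();f=grab('wrist');print('cam in tool',r.inv().apply(w(f,[0,0,0])-p))
print(spot(f,'filter_mid'),inS(spot(f,'filter_mid')[0][1]))
print(Rp(60).as_matrix().round(2))
a=S(-.005,-.22,.25);print(a,go(a,Rp(55)))
E
```

```text
cam in tool [ 0.08208333 -0.00082482 -0.12550621]
[(0.79, [0.5961, -0.0789, 0.0963])] [-0.00387968 -0.11168759  0.0583    ]
[[ 0.02  1.    0.04]
 [ 0.5  -0.04  0.87]
 [ 0.87 -0.   -0.5 ]]
[ 0.5901084  -0.18705236  0.25      ] ([-0.056, 0.96, -0.029], [-15.48, 15.07, 17.73])
```

{"api": "apply_moves", "payload": {"moves": [[[-0.056, 0.96, -0.029], [-15.5, 15, 10], -0.18], [[-0.056, 0.96, -0.029], [-15.5, 15, 10], -0.18], [[-0.056, 0.96, -0.029], [-15.5, 15, 10], -0.18], [[-0.056, 0.96, -0.029], [-15.5, 15, 10], -0.18], [[-0.056, 0.96, -0.029], [-15.5, 15, 14], -0.18], [[-0.056, 0.96, -0.029], [-15.5, 15, 17.7], -0.18], [[-0.056, 0.96, -0.029], [-15.5, 15, 17.7], -0.18], [[-0.056, 0.96, -0.029], [-15.5, 15, 17.7], -0.18], [[-0.056, 0.96, -0.029], [-15.5, 15, 17.7], -0.18], [[-0.056, 0.96, -0.029], [-15.5, 15, 17.7], -0.18], [[-0.056, 0.96, -0.029], [-15.5, 15, 17.7], -0.18]]}}

```text
time: 13.35
tool_pos: [0.5903, -0.187, 0.2535]
tool_rot: [-0.317, 0.641, 0.615, 0.334]
contact_force: [-1.2, -0.5, 0.1]
gripper_width: 0.59
grasp_force: 0.0
```

Run:
```python
from h import *
p,r=tool();s=manip.state();print(p,r.as_matrix().round(3),s['joint_pos'],s['gripper_width']*85)
for sy in (-.19,-.155): print(sy,go(S(-.005,sy,.068),Rp(55)))
f=grab('wrist','wrist3.png');print(spot(f,'filter_mid'))
```

```text
[ 0.59030832 -0.1869718   0.25350898] [[ 0.022  0.999  0.038]
 [ 0.577 -0.044  0.816]
 [ 0.817  0.004 -0.577]] [-0.7102282   0.31491643  1.49681526  0.75758922  1.92920319 -0.6199239 ] 50.15311966143972
-0.19 ([0.001, 0.004, 0.004], [-13.43, -0.1, 13.15])
-0.155 ([0.001, 0.004, 0.004], [-11.41, -0.09, 16.01])
[(0.87, [0.6003, -0.0777, 0.0965])]
```

View pics/wrist3.png

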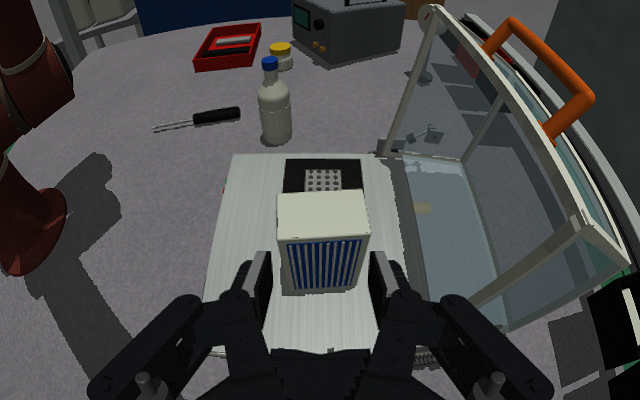

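The wrist view shows the filter's blue pleats facing me (325,262) and centred between the fingers, with the bed behind it (322,180). Next I'm going down behind it to push it low against the step.

Run:
```python
from h import *
for sy in (-.2,-.165,-.155,-.15): print(sy,go(S(-.004,sy,.054),Rp(55)))
```

```text
-0.2 ([0.001, 0.003, 0.003], [-15.09, 0.06, 13.06])
-0.165 ([0.001, 0.003, 0.003], [-13.08, 0.06, 15.92])
-0.155 ([0.001, 0.003, 0.003], [-12.5, 0.06, 16.74])
-0.15 ([0.001, 0.003, 0.003], [-12.21, 0.06, 17.15])
```

{"api": "apply_moves", "payload": {"moves": [[[0, 0, 0], [-4, 0, 3.5], -0.18], [[0, 0, 0], [-8, 0, 7], -0.18], [[0, 0, 0], [-12, 0, 10.5], -0.18], [[0, 0, 0], [-14, 0, 12], -0.18], [[0, 0, 0], [-15.0, 0, 13], -0.18], [[0, 0, 0], [-15.0, 0, 13], -0.18], [[0, 0, 0], [-15.0, 0, 13], -0.18]]}}

```text
time: 14.15
tool_pos: [0.5914, -0.1674, 0.0551]
tool_rot: [-0.318, 0.641, 0.614, 0.334]
contact_force: [-0.2, -0.3, 0.5]
gripper_width: 0.593
grasp_force: 0.0
```

Run:
```python
from h import *
p,r=tool();s=manip.state();print(p,inS(p),s['contact_force'])
for sy in (-.165,-.155,-.15,-.145,-.14): print(sy,go(S(-.004,sy,.054),Rp(55)))
```

```text
[ 0.59144697 -0.16740239  0.0550702 ] [-0.00454674 -0.2003097   0.0170702 ] [-0.21785041 -0.2656315   0.51387856]
-0.165 ([0.001, 0.001, 0.002], [1.94, 0.06, 2.95])
-0.155 ([0.001, 0.001, 0.002], [2.52, 0.06, 3.77])
-0.15 ([0.001, 0.001, 0.002], [2.8, 0.06, 4.18])
-0.145 ([0.001, 0.001, 0.002], [3.09, 0.06, 4.59])
-0.14 ([0.001, 0.001, 0.002], [3.38, 0.06, 5.0])
```

{"api": "apply_moves", "payload": {"moves": [[[0, 0, 0], [1, 0.06, 1.5], -0.18], [[0, 0, 0], [1.94, 0.06, 2.95], -0.18], [[0, 0, 0], [2.23, 0.06, 3.36], -0.18], [[0, 0, 0], [2.52, 0.06, 3.77], -0.18], [[0, 0, 0], [2.8, 0.06, 4.18], -0.18], [[0, 0, 0], [2.8, 0.06, 4.18], -0.18]]}}

```text
time: 14.75
tool_pos: [0.5932, -0.1161, 0.0521]
tool_rot: [-0.319, 0.641, 0.613, 0.334]
contact_force: [0.6, 0.3, -0.8]
gripper_width: 0.591
grasp_force: 0.0
```

Run:
```python
from h import *
p,r=tool();s=manip.state();print(p,inS(p),s['contact_force'])
for c in('wrist','scene'):
    f=grab(c);q=spot(f,'filter_mid');print(q,[inS(a[1]) for a in q])
```

```text
[ 0.59318562 -0.11606115  0.05205797] [-0.00511942 -0.14894223  0.01405797] [ 0.6400093   0.31938644 -0.83931829]
[] []
[(0.8, [0.5997, -0.0759, 0.0936])] [array([-0.00041828, -0.10852868,  0.0556    ])]
```

{"api": "apply_moves", "payload": {"moves": [[[0, 0, 0], [0.18, 0, 0.25], -0.18], [[0, 0, 0], [0.35, 0, 0.49], -0.18], [[0, 0, 0], [0.35, 0, 0.49], -0.18]]}}

```text
time: 15.25
tool_pos: [0.5935, -0.1112, 0.052]
tool_rot: [-0.319, 0.642, 0.613, 0.333]
contact_force: [-1.0, -3.9, -0.7]
gripper_width: 0.587
grasp_force: 1.9
```

{"api": "apply_moves", "payload": {"moves": [[[0, 0, 0], [0.18, 0, 0.25], -0.18], [[0, 0, 0], [0.29, 0, 0.41], -0.18], [[0, 0, 0], [0.29, 0, 0.41], -0.18]]}}

```text
time: 15.55
tool_pos: [0.5937, -0.1104, 0.0531]
tool_rot: [-0.316, 0.643, 0.614, 0.332]
contact_force: [-8.5, -21.0, 5.5]
gripper_width: 0.589
grasp_force: 10.7
```

Run:
```python
from h import *
p,r=tool();s=manip.state();print(p,inS(p),s['contact_force'])
for c in('side','scene'):
    f=grab(c,c+'4.png');q=spot(f,'filter_mid');print(q,[inS(a[1]) for a in q])
```

```text
[ 0.59372351 -0.11037982  0.05313305] [-0.00483765 -0.14324245  0.01513305] [ -8.46119709 -21.00953361   5.45114154]
[] []
[(0.61, [0.5991, -0.0723, 0.0937])] [array([-0.00117962, -0.10495932,  0.0557    ])]
```

View pics/side4.png

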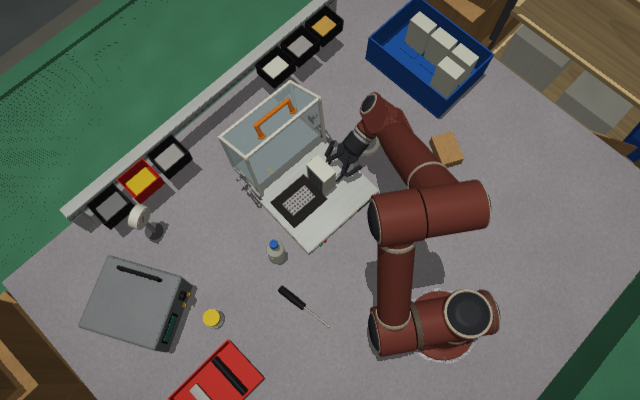

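The side view shows the filter (322,177) against the bed's near edge, with the hand behind it (347,155). The force rose to 21 N, so the filter is butted against the step. Next I'm backing off, rising, and tipping it with a high push.

{"api": "apply_moves", "payload": {"moves": [[[0, 0, 0], [-1.85, 0, -2.6], -0.18], [[0, 0, 0], [1.5, 0, -5.0], -0.18], [[0, 0, 0], [5.3, 0, -7.7], -0.18], [[0, 0, 0], [5.3, 0, -7.7], -0.18], [[0, 0, 0], [6.2, 0, -6.5], -0.18], [[0, 0, 0], [6.5, 0, -6.06], -0.18], [[0, 0, 0], [6.8, 0, -5.65], -0.18], [[0, 0, 0], [7.1, 0, -5.24], -0.18], [[0, 0, 0], [7.4, 0, -4.83], -0.18], [[0, 0, 0], [7.6, 0, -4.42], -0.18], [[0, 0, 0], [7.9, 0, -4.0], -0.18], [[0, 0, 0], [8.2, 0, -3.6], -0.18], [[0, 0, 0], [8.5, 0, -3.2], -0.18], [[0, 0, 0], [8.5, 0, -3.2], -0.18]]}}

```text
time: 17.15
tool_pos: [0.5945, -0.0823, 0.1398]
tool_rot: [-0.319, 0.641, 0.613, 0.334]
contact_force: [-0.3, 0.9, 0.5]
gripper_width: 0.588
grasp_force: 0.0
```

Run:
```python
from h import *
p,r=tool();s=manip.state();print(p,inS(p),s['contact_force'])
f=grab('wrist','wrist5.png')
for c in('wrist','scene'):
    f=grab(c);q=spot(f,'filter_mid');print(q,[inS(a[1]) for a in q])
```

```text
[ 0.59450616 -0.0822605   0.13982931] [-0.00532074 -0.11511639  0.10182931] [-0.34165002  0.89471181  0.50752492]
[] []
[(0.94, [0.6, -0.0538, 0.0991])] [array([-0.00111275, -0.08643756,  0.0611    ])]
```

View pics/wrist5.png

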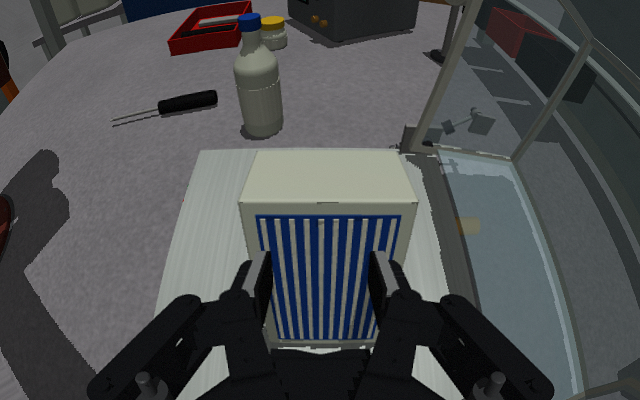

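The wrist view shows the filter squarely ahead (328,270), pleats toward me and leaning away, so it is tipping without turning. I'm continuing the push.

{"api": "apply_moves", "payload": {"moves": [[[0, 0, 0], [0.3, 0, 0.41], -0.18], [[0, 0, 0], [0.58, 0, 0.82], -0.18], [[0, 0, 0], [0.87, 0, 1.22], -0.18], [[0, 0, 0], [1.15, 0, 1.63], -0.18], [[0, 0, 0], [1.44, 0, 2.04], -0.18], [[0, 0, 0], [1.73, 0, 2.45], -0.18], [[0, 0, 0], [1.73, 0, 2.45], -0.18], [[0, 0, 0], [1.73, 0, 2.45], -0.18], [[0, 0, 0], [1.73, 0, 2.45], -0.18], [[0, 0, 0], [1.73, 0, 2.45], -0.18]]}}

```text
time: 18.4
tool_pos: [0.5961, -0.0532, 0.1401]
tool_rot: [-0.319, 0.641, 0.613, 0.334]
contact_force: [-0.6, -0.3, 0.3]
gripper_width: 0.591
grasp_force: 0.0
```

Run:
```python
from h import *
p,r=tool();s=manip.state();print(p,inS(p),s['contact_force'])
for c in('wrist','side','scene'):
    f=grab(c,c+'6.png');q=spot(f,'filter_mid');print(q,[inS(a[1]) for a in q])
```

```text
[ 0.59606953 -0.0532286   0.1400608 ] [-0.00506495 -0.08604355  0.1020608 ] [-0.63265715 -0.25026944  0.25979419]
[(0.88, [0.6011, 0.0011, 0.0642])] [array([-0.00248353, -0.03154365,  0.0262    ])]
[(0.71, [0.5976, -0.004, 0.066])] [array([-0.00575056, -0.03679594,  0.028     ])]
[(0.89, [0.6034, -0.0023, 0.0654])] [array([-3.29087448e-05, -3.48367466e-02,  2.74000000e-02])]
```

View pics/wrist6.png

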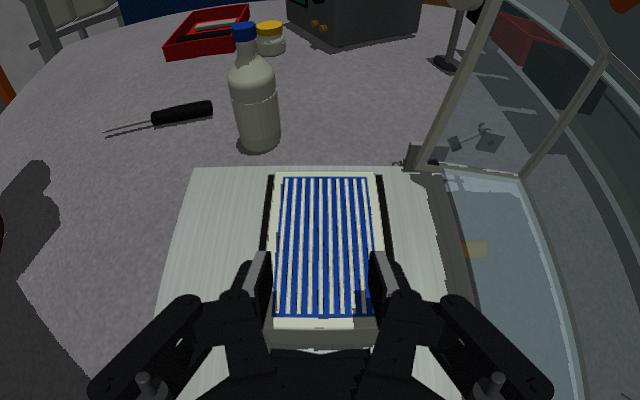

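The wrist view shows the filter lying flat on the bed (325,245), pleats up and square, about 34 mm short in y as predicted. I'm backing off, going down, and pushing its end face squarely.

{"api": "apply_moves", "payload": {"moves": [[[0, 0, 0], [-2.2, 0, -3.1], -0.18], [[0, 0, 0], [-3.7, 0, -5.2], -0.18], [[0, 0, 0], [-3.7, 0, -5.2], -0.18], [[0, 0, 0], [-6.7, 0, -3.1], -0.18], [[0, 0, 0], [-9.6, 0, -1.1], -0.18], [[0, 0, 0], [-9.6, 0, -1.1], -0.18], [[0, 0, 0], [-8.4, 0, 0.6], -0.18], [[0, 0, 0], [-7.8, 0, 1.4], -0.18], [[0, 0, 0], [-7.3, 0, 2.2], -0.18], [[0, 0, 0], [-7.0, 0, 2.6], -0.18], [[0, 0, 0], [-6.7, 0, 3.0], -0.18], [[0, 0, 0], [-6.4, 0, 3.4], -0.18], [[0, 0, 0], [-6.2, 0, 3.7], -0.18], [[0, 0, 0], [-6.2, 0, 3.7], -0.18], [[0, 0, 0], [-6.2, 0, 3.7], -0.18]]}}

```text
time: 20.2
tool_pos: [0.5954, -0.058, 0.0676]
tool_rot: [-0.32, 0.641, 0.613, 0.333]
contact_force: [-0.3, -0.6, 0.4]
gripper_width: 0.586
grasp_force: 0.0
```

Run:
```python
from h import *
p,r=tool();s=manip.state();print(p,inS(p),s['contact_force'])
for c in('wrist','side','scene'):
    f=grab(c,c+'7.png')
    for l in('filter_mid','bed','step'): q=spot(f,l);print(c,l,q,[inS(a[1]) for a in q])
```

```text
[ 0.59540872 -0.05798797  0.06759485] [-0.00551099 -0.09082783  0.02959485] [-0.34254834 -0.60040258  0.35638938]
wrist filter_mid [] []
wrist bed [] []
wrist step [(0.82, [0.6014, -0.0408, 0.0364])] [array([-0.00029897, -0.07338774, -0.0016    ])]
side filter_mid [(0.87, [0.5957, 0.0257, 0.0673])] [array([-0.00898469, -0.00721147,  0.0293    ])]
side bed [(0.72, [0.5995, 0.0378, 0.0371])] [array([-0.00573285,  0.00504722, -0.0009    ])]
side step [(0.64, [0.6006, -0.0481, 0.0362])] [array([-0.00076977, -0.08071634, -0.0018    ])]
scene filter_mid [(0.96, [0.6043, 0.0212, 0.0669])] [array([-0.00019096, -0.01132005,  0.0289    ])]
scene bed [] []
scene step [(0.65, [0.6024, -0.0451, 0.0393])] [array([ 0.00089345, -0.0776384 ,  0.0013    ])]
```

{"api": "apply_moves", "payload": {"moves": [[[0, 0, 0], [0.26, 0, 0.37], -0.18], [[0, 0, 0], [0.54, 0, 0.76], -0.18], [[0, 0, 0], [0.54, 0, 0.76], -0.18], [[0, 0, 0], [0.54, 0, 0.76], -0.18], [[0, 0, 0], [-1.5, 0, -2], -0.18], [[0, 0, 0], [-3, 0, -4.2], -0.18], [[0, 0, 0], [-1, 0, -8.2], -0.18], [[0, 0, 0], [3, 0, -11], -0.18], [[0, 0, 0], [7, 0, -14], -0.18], [[0, 0, 0], [11, 0, -16], -0.18], [[0, 0, 0], [11, 0, -16], -0.18]]}}

```text
time: 21.9
tool_pos: [0.5952, -0.1272, 0.2583]
tool_rot: [-0.313, 0.64, 0.616, 0.336]
contact_force: [1.4, -1.2, 0.3]
gripper_width: 0.589
grasp_force: 0.0
```

Run:
```python
from h import *
p,r=tool();s=manip.state();print(p,inS(p),s['contact_force'])
for c in('wrist','side','scene'):
    f=grab(c,c+'8.png')
    if c=='scene':
        im=f['image'][110:260,180:380,::-1];cv2.imwrite('pics/crop8.png',cv2.resize(im,None,fx=4,fy=4,interpolation=cv2.INTER_CUBIC))
    for l in('filter_mid','step','hood_handle','hinge','station','tape_roll'): q=spot(f,l);print(c,l,q,[inS(a[1]).round(4) for a in q])
```

```text
[ 0.59519822 -0.12724667  0.25825683] [-0.00260568 -0.16002588  0.22025683] [ 1.44977067 -1.18078551  0.33933269]
wrist filter_mid [(0.79, [0.6064, 0.0355, 0.0669])] [array([0.0013, 0.0031, 0.0289])]
wrist step [(0.87, [0.6015, -0.0402, 0.0395])] [array([-0.0002, -0.0728,  0.0015])]
wrist hood_handle [(0.71, [0.7787, -0.0392, 0.3169])] [array([ 0.1767, -0.0638,  0.2789])]
wrist hinge [(0.83, [0.7117, -0.0344, 0.0506])] [array([ 0.1096, -0.062 ,  0.0126])]
wrist station [(0.63, [0.5923, -0.0316, -0.0017])] [array([-0.0098, -0.0646, -0.0397])]
wrist tape_roll [] []
side filter_mid [(0.97, [0.5977, 0.0328, 0.0687])] [array([-0.0073, -0.    ,  0.0307])]
side step [(0.79, [0.5993, -0.041, 0.0356])] [array([-0.0024, -0.0737, -0.0024])]
side hood_handle [(0.79, [0.7779, -0.0369, 0.3152])] [array([ 0.1758, -0.0616,  0.2772])]
side hinge [(0.63, [0.7143, -0.0387, 0.0488])] [array([ 0.1124, -0.0662,  0.0108])]
side station [(0.62, [0.5899, -0.0336, 0.0036])] [array([-0.0121, -0.0667, -0.0344])]
side tape_roll [(0.48, [0.5988, -0.2909, -0.002])] [array([ 0.0084, -0.3234, -0.04  ])]
scene filter_mid [(0.67, [0.6043, 0.0311, 0.0654])] [array([-0.0006, -0.0014,  0.0274])]
scene step [(0.68, [0.6059, -0.042, 0.041])] [array([ 0.0043, -0.0744,  0.003 ])]
scene hood_handle [(0.84, [0.7787, -0.0389, 0.3155])] [array([ 0.1767, -0.0635,  0.2775])]
scene hinge [(0.94, [0.7149, -0.0407, 0.0484])] [array([ 0.1131, -0.0682,  0.0104])]
scene station [(0.73, [0.5921, -0.033, 0.0035])] [array([-0.0099, -0.066 , -0.0345])]
scene tape_roll [(0.49, [0.6022, -0.2967, 0.0007])] [array([ 0.012 , -0.329 , -0.0373])]
```

View pics/crop8.png

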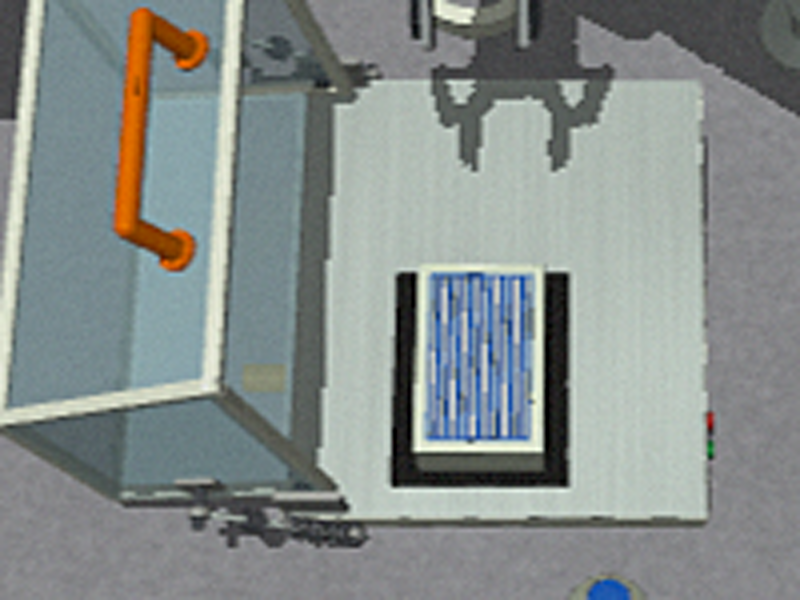

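View pics/wrist8.png

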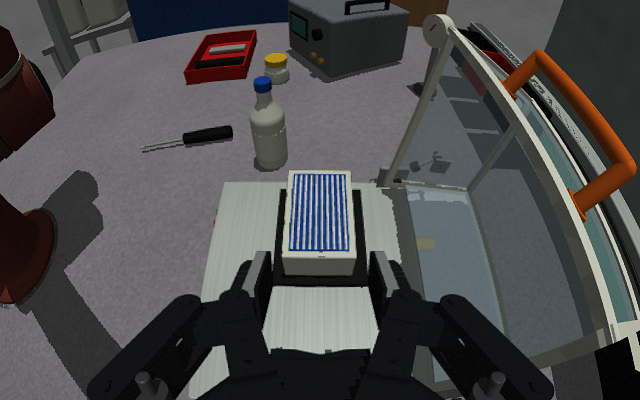

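The crop shows the filter flat on the bed, pleats up (480,360). Its margins to the bed's sides are even and about 10 mm at the end (y 472 to 487). The networks put it within about 3 mm along and 7 mm across. The hood is open and the hand is clear, so I'm handing it in.

```bash
python3 -c "
from plant import manip
print(manip.job_done())"
```

```text
the job is handed in; nothing more can be done
None
```

The job is handed in, though no verdict came back: the hood stays open by itself, the filter lies flat on the bed with its blue pleats up and centred over the port within about 7 mm, and I saw nothing else on the bench disturbed.

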